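# Load a power module into the guarded test box and shut the guard

## Robot

A 6-joint arm with a two-finger parallel gripper is mounted at the origin on the work surface. World frame = base frame: x ahead of the robot, y to its left, z up, the work surface at z = 0. Lengths are in m, angles in degrees, forces in N, time in s.
With the tool pointing down it reaches from about 0.35 to 0.875 m from the base axis. Payload 4.2 kg.
Tool frame: the origin (TCP) lies on the centre line of the jaws, within the pads' length; the fingertips stand 25 mm ahead of it and the grasp point (between the pads) lies 6 mm ahead of it; z points along the fingers, y is the line along which they close (so a half turn about z gives the same grasp; the last joint's range is limited). The gripper opens to 87 mm and grips with 3 to 60 N. Pads are 19 mm wide; open, the fingers measure 117 mm over their backs; the gripper's body (75 mm by 190 mm) begins 51 mm behind the grasp point.
Start: joints at [82.311, 22.042, 0.453, 0, -68.411, -14.817], TCP at [0.239, 0.577, 0.248] pointing down, gripper open.
Joint ranges: [-179.83, 179.83], [-69.29, 118.12], [-61.27, 80.66], [-181.25, 117.63], [-171.15, -9.14], [-177.46, 177.46]. Speed limits (degrees/s): [159.86, 159.86, 180, 180, 180, 180].

## Interface

Orientations are given as a 3x3 rotation matrix whose columns are the frame's x, y, z axes.
In Python, from station import r gives the robot as it stands.
- The arm moves only by the tool move_arm, never from a script. Its argument "series" is a list of rows, each an object with "grip": the opening, from 0 (shut) to 1 (fully open); "xyz": the shift along the tool's x, y, z in mm, a list of three; "angular": the turn, a rotation vector about the tool's x, y, z in rad, a list of three. A call has 1 to 10 rows; each row is the pose to reach, as a shift and turn from the pose commanded when the call began, along the tool's axes at that moment; what a row does not reach only later rows make up. A row lasts 1/10 s, in which the tool goes at most 50 mm and 8.59 degrees, less where a joint would pass 70% of its speed; a pose out of reach is approached as far as the arm can. A call with a gripper value outside its range is refused whole. The fingers move at their own pace and stop on an object; the grip force is fixed at half the most. Time passes only in rows, so rows that repeat a pose let the fingers close. It gives the time, the measured TCP pose, the force, the opening and the grip force at its end, in the units of the state.
- r.sense(): the state, without advancing time (a new reading comes with each control period).
- r.capture(name): name is "side" or "top" or "wrist"; returns a dict with "img" (400x640x3 uint8, red, green, blue), "camera_matrix" (3x3 intrinsics, pixels), "rvec" (rotation vector, rad) and "tvec" (3), from world to camera coordinates, as OpenCV has them; the wrist camera has in their place "hand_eye" (4x4, takes a point from camera to tool coordinates, whose origin is the TCP and whose axes are the flange's). Camera axes: x right, y down, z forward; pixel columns grow to the right and rows downward; lengths in m; the calibration is good to about 2 mm. A picture is of the moment at which its call begins: read the wrist's pose just before it. There is no depth.
- r.finish_job(): hands the job in; it is judged then, once.
The state is a dict: "time_s": time; "joints": joint angles; "joint_velocities": joint speeds; "effort": joint torques, N m; "tcp_pos": TCP position; "ee_rot": TCP orientation; "wrist_force": force on the tool from outside, world axes, zero at the start; "moment": the same for the moment, N m; "gripper_width": opening from 0.0 (shut) to 1.0 (fully open); "gripper_force": force on a finger pad.
Only numpy, scipy, OpenCV 4.12 (cv2) and the standard library are available. Lean on these libraries where they do the work, as an engineer would, in place of code of your own. Each camera call takes 0.05 s, during which the arm holds its last target. There are 200 camera calls.

## Task

Slide the test box's clear guard fully open, then lift the finned power module out of the parts tray by its ends and stand it, fins up, on the plywood work board, letting go so that you can take it again by its long sides. Lower it gently (do not drop it) onto the middle of the floor of the open bay, fins up, with its two ends facing the two black contact blocks, and then slide the guard fully shut. Leave the other parts in the tray and the screwdriver where they lie.

Things in the scene. Friction and masses are not known exactly. Their poses are not given: they have to be found in the camera images.
- jig: Grey bench-top test box, 106 (x) by 264 (y) by 60 mm high, fixed to the bench; with the two aluminium rails on top it is 122 mm wide (x) and 77 mm high. Origin: centre of its underside; z up. Its -y half is an open-topped bay, its +y half a closed housing with knobs on the -x side. Yaw is within 0.2 rad of the world's.
- bay (a point): Centre of the bay's floor, 66 mm to -y of the test box's centre and 8 mm above the bench; axes as the test box. The bay inside is 90 mm (x) by 120 mm (y), 52 mm deep. Two black contact blocks stand against its two long walls (at +x and -x), as high as the bay's walls and 40 mm wide (y, centred); between them are 70 mm along x, so that the 60 mm long module fits with 5 mm to spare at each end and fingers do not. To +y and -y of the module the bay is free (42 mm each side).
- guard (a joint): Sliding clear guard on top of the bay, in m: 0 fully shut (the bay covered, against its stop), 0.126 fully open (slid to the test box's +y over the closed housing, against its stop). It needs about 2 N to slide and stays where it is left. It starts up to 0.03 open.
- guard_handle (a point): Grip point on the guard's upright black handle, moving with the guard; axes as the test box. The handle is a bar 50 mm long (x), 12 mm thick (y, the sliding direction) and 36 mm high, standing at the middle of the guard; this point is on its centre line, 12 mm below its top and 24 mm above the guard's clear panel (panel: 102 by 128 by 6 mm, its top 68 mm above the bench).
- module_mid (a point): Centre (half-way up) of the power module, the only finned part: an aluminium case 60 mm long (x) by 36 mm wide (y) by 40 mm high (z), cooling fins on its top (+z), black end plates at its two ends (+x and -x). 0.1 to 0.2 kg. It starts standing fins up in one of the tray's three compartments, its length along the compartment, within 15 mm of the compartment's middle.
- tray: Grey plastic parts tray fixed to the bench, 156 (x) by 150 (y) by 56 mm high. Origin: centre of its underside. Three compartments side by side along y (centres at y = -49, 0, +49 mm), each 150 mm long (x) by 46 mm wide (y); inner floor 4 mm above the bench, walls 52 mm above that floor and 3 mm thick. Beside the module's long sides there is no room for fingers, but past its two ends there is. The tray stands left or right of the test box, the work board on the other side.
- board_top (a point): Centre of the top face of the plywood work board, 220 (x) by 190 (y) by 4 mm thick, lying flat on the bench, fixed; top 4 mm above the bench. Nothing lies on it.
- relay: Bystander: plain black block 50 by 30 by 26 mm high in another compartment of the tray. Origin: centre of its underside.
- capacitor: Bystander: plain aluminium can, 30 mm diameter, 36 mm high, standing in another compartment of the tray. Origin: centre of its underside.
- screwdriver: Bystander: screwdriver with black handle, about 160 mm long, lying on the bench between the robot and the test box, its length roughly across (y).

How it is judged:
By the outcome, as a careful person would: the job done as asked, in the order asked, and still so for the second after the job is handed in, with the robot touching nothing.
It also fails if it takes over 72 s, if anything falls off the work surface, if the arm or the gripper's body presses on something with over 40 N, if the wrist force passes 120 N, or if a joint passes its speed limit or range.

## Working session

There is one attempt and no reset: what is moved stays moved. The work goes in short steps, Python scripts to look and compute and a tool call to move; the robot and the scene stay as the last step left them, time stands still between calls to the robot, and variables do not carry over. Pictures are saved under pics/ and viewed, at most 10 in all, crops included, and the job is handed in when it is done.

Besides the shell and the picture viewer there is one more tool, called after ">>>" as a command line: name --argument value ..., lists and objects as JSON in quotes. move_arm: Moves the arm, as the interface text tells. Its arguments: {"type":"object","properties":{"series":{"type":"array"}},"required":["series"]}

```bash
ls; mkdir -p pics; python3 - <<'E'
from station import r
import cv2,json,numpy as np
s=r.sense();print({k:np.round(v,3).tolist() for k,v in s.items()})
for n in("top","side"):
    c=r.capture(n);cv2.imwrite(f"pics/{n}0.png",c["img"][:,:,::-1]);print(n,np.round(c["camera_matrix"],1).tolist(),np.round(c["rvec"],3),np.round(c["tvec"],3))
E
```

```text
pics
{'time_s': 0.0, 'joints': [82.311, 22.091, 0.379, -0.029, -68.412, -14.816], 'joint_velocities': [0.012, 0.023, -0.02, -0.002, -0.057, -0.011], 'effort': [0.001, -39.067, 18.741, 4.22, 0.011, -0.0], 'tcp_pos': [0.239, 0.577, 0.246], 'ee_rot': [[0.924, -0.383, -0.001], [-0.383, -0.924, -0.002], [0.0, 0.002, -1.0]], 'wrist_force': [-0.885, 0.862, -0.454], 'moment': [0.051, 0.021, 0.009], 'gripper_force': 0.0, 'gripper_width': 0.999}
top [[444.5, 0.0, 325.4], [0.0, 444.5, 195.6], [0.0, 0.0, 1.0]] [ 2.166 -2.108  0.2  ] [-0.003  0.542  0.965]
side [[415.6, 0.0, 321.2], [0.0, 415.6, 205.8], [0.0, 0.0, 1.0]] [ 0.315 -2.792  1.217] [0.546 0.136 1.031]
```

View pics/top0.png

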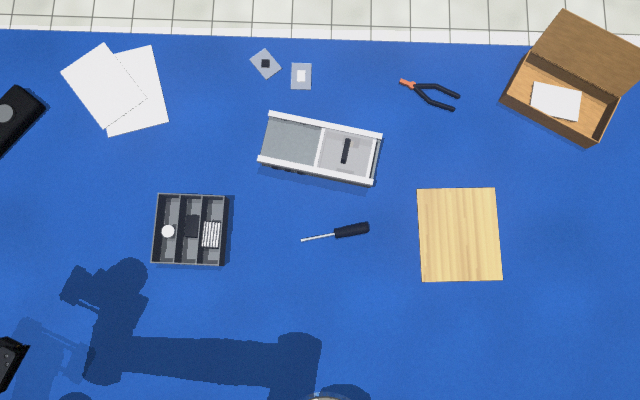

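View pics/side0.png

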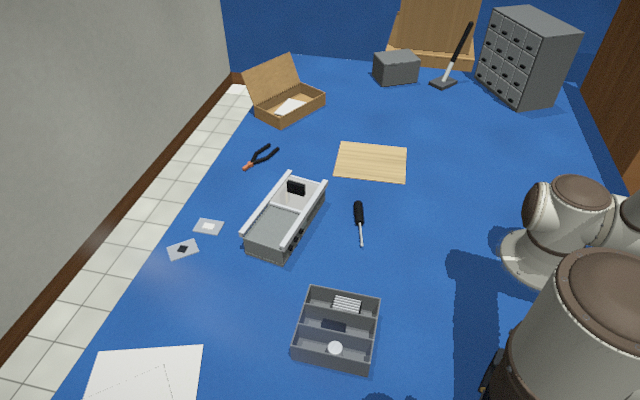

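The top view shows the tray at about (192,230), with the module at (211,234), the guard handle at (346,151) and the board at (460,235). The rails run from (270,112)-(382,134) to (258,158)-(373,184). Image left is +y and image up is +x.

```bash
cat > h.py <<'E'
import cv2,numpy as np
from station import r
def cam(c,s=None):
    """returns K, R(cam->world), centre"""
    if "rvec" in c:
        R=cv2.Rodrigues(np.array(c["rvec"],float))[0].T; return np.array(c["camera_matrix"]),R,-R@np.array(c["tvec"]).ravel()
    H=np.array(c["hand_eye"]);E=np.array(s["ee_rot"]);return np.array(c["camera_matrix"]),E@H[:3,:3],E@H[:3,3]+np.array(s["tcp_pos"])
def ray(C,uv,z):
    K,R,o=C; uv=np.atleast_2d(np.array(uv,float)); d=(R@np.linalg.inv(K)@np.c_[uv,np.ones(len(uv))].T).T
    return o+d*((z-o[2])/d[:,2])[:,None]
def proj(C,P):
    K,R,o=C; q=(K@R.T@(np.atleast_2d(P)-o).T).T; return q[:,:2]/q[:,2:]
def rect(m,roi):
    u0,v0,u1,v1=roi; M=np.zeros_like(m,np.uint8); M[v0:v1,u0:u1]=m[v0:v1,u0:u1]
    M=cv2.morphologyEx(M,cv2.MORPH_OPEN,np.ones((2,2),np.uint8))
    return cv2.boxPoints(cv2.minAreaRect(cv2.findNonZero(M)))
def totool(p,s):
    "world target minus tcp, in tool axes, mm"
    return np.round(np.array(s["ee_rot"]).T@(np.array(p)-s["tcp_pos"])*1000,1)
E
python3 - <<'E'
from h import *
c=r.capture("top");C=cam(c);im=c["img"].astype(int);R,G,B=im[...,0],im[...,1],im[...,2]
sat=im.max(2)-im.min(2)
white=((im.min(2)>200)).astype(np.uint8)
def show(n,b,z):
    P=ray(C,b,z)[:,:2];cen=P.mean(0);e=[P[1]-P[0],P[2]-P[1]]
    print(n,np.round(b).tolist(),np.round(cen,3),[(round(float(np.hypot(*v)),3),round(float(np.degrees(np.arctan2(v[1],v[0]))),1)) for v in e])
show("rails",rect(white,(250,100,390,195)),.077)
show("fins",rect((im.min(2)>170),(199,215,224,252)),.044)
show("board",rect((R>B+20),(405,175,515,295)),.004)
show("handle",rect((im.max(2)<70),(336,132,358,168)),.104)
dark=(sat<40)
show("tray",rect(dark,(145,185,236,270)),.056)
E
```

```text
rails [[258.0, 161.0], [268.0, 110.0], [383.0, 134.0], [373.0, 185.0]] [0.646 0.026] [(0.122, -8.6), (0.267, -100.6)]
fins [[205.0, 246.0], [207.0, 223.0], [221.0, 224.0], [218.0, 248.0]] [0.445 0.262] [(0.053, -2.2), (0.03, -94.8)]
board [[417.0, 190.0], [498.0, 185.0], [503.0, 280.0], [422.0, 285.0]] [ 0.466 -0.308] [(0.195, -85.0), (0.224, -179.1)]
handle [[342.0, 160.0], [345.0, 160.0], [345.0, 163.0], [342.0, 163.0]] [ 0.608 -0.025] [(0.007, -88.3), (0.007, -178.9)]
tray [[151.0, 263.0], [157.0, 192.0], [230.0, 197.0], [225.0, 268.0]] [0.455 0.308] [(0.158, 1.2), (0.165, -92.5)]
```

>>> move_arm --series '[{"grip": 1, "xyz": [30, 20, 0], "angular": [0, 0, -0.05]}, {"grip": 1, "xyz": [70, 47, 0], "angular": [0, 0, -0.1]}, {"grip": 1, "xyz": [110, 74, 0], "angular": [0, 0, -0.15]}, {"grip": 1, "xyz": [150, 101, 0], "angular": [0, 0, -0.2]}, {"grip": 1, "xyz": [190, 128, 0], "angular": [0, 0, -0.23]}, {"grip": 1, "xyz": [230, 155, 0], "angular": [0, 0, -0.23]}, {"grip": 1, "xyz": [270, 182, 0], "angular": [0, 0, -0.23]}, {"grip": 1, "xyz": [300, 205, 0], "angular": [0, 0, -0.23]}, {"grip": 1, "xyz": [311, 212, 0], "angular": [0, 0, -0.23]}, {"grip": 1, "xyz": [311, 212, 0], "angular": [0, 0, -0.23]}]'

```text
time_s: 1.15
tcp_pos: [0.446, 0.2612, 0.2474]
ee_rot: [[0.986, -0.165, -0.0], [-0.165, -0.986, -0.0], [-0.0, 0.0, -1.0]]
wrist_force: [-0.7, -0.2, -0.0]
gripper_width: 1.002
gripper_force: 0.0
```

```bash
python3 - <<'E'
from h import *
s=r.sense();c=r.capture("wrist");cv2.imwrite("pics/w1.png",c["img"][:,:,::-1])
C=cam(c,s);print(np.round(s["tcp_pos"],3),np.round(s["ee_rot"],3).tolist(),np.round(c["hand_eye"],3).tolist(),C[0].round(1).tolist(),C[2])
E
```

```text
[0.446 0.261 0.247] [[0.986, -0.165, -0.0], [-0.165, -0.986, -0.0], [-0.0, 0.0, -1.0]] [[0.001, -0.964, -0.267, 0.074], [1.0, 0.001, -0.0, 0.0], [0.0, -0.267, 0.964, -0.136], [0.0, 0.0, 0.0, 1.0]] [[299.9, 0.0, 319.3], [0.0, 299.9, 206.5], [0.0, 0.0, 1.0]] [0.51886422 0.24892166 0.3834182 ]
```

View pics/w1.png

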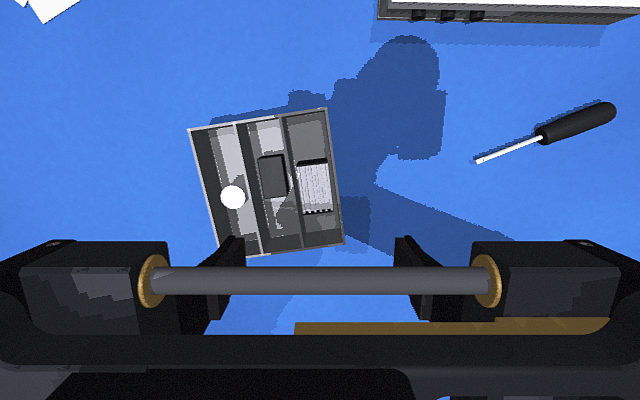

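The wrist view shows the tray from (188,129) to (344,243). The fin tops span about (298,166)-(327,164)-(331,209)-(303,213), and the test box's edge is at the top right. I'll work out the module and tray poses from this and then carry on to the handle.

```bash
python3 - <<'E'
from h import *
s=r.sense();c=r.capture("wrist");C=cam(c,s);im=c["img"].astype(int)
p=ray(C,[(188,129),(328,107),(344,243)],.056)[:,:2];print("tray",p.round(3).tolist(),(p[0]+p[2])/2,np.degrees(np.arctan2(*(p[1]-p[2])[::-1])),np.hypot(*(p[1]-p[2])),np.hypot(*(p[1]-p[0])))
m=(im.min(2)>150).astype(np.uint8)
b=rect(m,(292,155,336,218));P=ray(C,b,.044)[:,:2]
print(b.round().tolist(),P.round(3).tolist(),P.mean(0),[np.hypot(*(P[i+1]-P[i])) for i in(0,1)])
print(ray(C,[(298,158),(327,158),(304,214),(332,212)],.044).round(3).tolist())
E
```

```text
tray [[0.535, 0.388], [0.533, 0.239], [0.381, 0.244]] [0.45801016 0.31579802] -1.8501397394309564 0.15279289933245999 0.14948901179285085
[[291.0, 168.0], [329.0, 164.0], [334.0, 210.0], [296.0, 214.0]] [[0.476, 0.29], [0.474, 0.246], [0.419, 0.249], [0.421, 0.294]] [0.44723    0.26966441] [np.float64(0.04352562177006125), np.float64(0.05510633162860549)]
[[0.485, 0.28, 0.044], [0.48, 0.248, 0.044], [0.42, 0.285, 0.044], [0.417, 0.252, 0.044]]
```

>>> move_arm --series '[{"grip": 1, "xyz": [25, 30, 0], "angular": [0, 0, 0]}, {"grip": 1, "xyz": [53, 60, 0], "angular": [0, 0, 0]}, {"grip": 1, "xyz": [81, 93, 0], "angular": [0, 0, 0]}, {"grip": 1, "xyz": [109, 126, 0], "angular": [0, 0, 0]}, {"grip": 1, "xyz": [137, 159, 0], "angular": [0, 0, 0]}, {"grip": 1, "xyz": [165, 192, 0], "angular": [0, 0, 0]}, {"grip": 1, "xyz": [193, 225, 0], "angular": [0, 0, 0]}, {"grip": 1, "xyz": [220, 243, 0], "angular": [0, 0, 0]}, {"grip": 1, "xyz": [235, 249, 0], "angular": [0, 0, 0]}, {"grip": 1, "xyz": [235, 249, 0], "angular": [0, 0, 0]}]'

```text
time_s: 2.25
tcp_pos: [0.6383, -0.021, 0.2463]
ee_rot: [[0.987, -0.162, -0.001], [-0.162, -0.987, -0.0], [-0.001, 0.0, -1.0]]
wrist_force: [-1.1, 0.2, -0.7]
gripper_width: 1.0
gripper_force: 0.0
```

```bash
python3 - <<'E'
from h import *
s=r.sense();c=r.capture("wrist");cv2.imwrite("pics/w2.png",c["img"][:,:,::-1])
print(np.round(s["tcp_pos"],4))
E
```

```text
[ 0.6383 -0.021   0.2463]
```

View pics/w2.png

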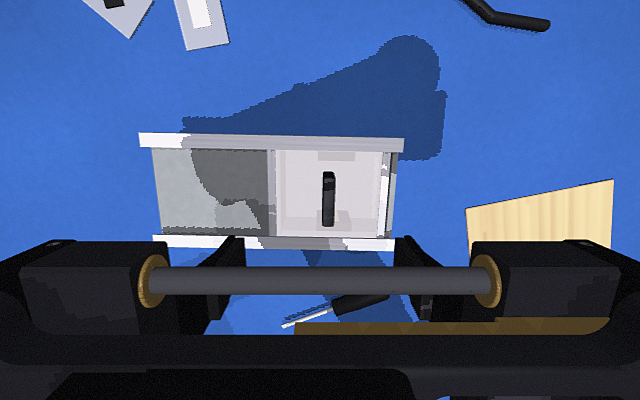

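The wrist view shows the rails' outer corners at (139,134), (403,140), (153,247) and (396,247). The handle bar lies at u 322-336, with its -x top end at v≈226.

```bash
python3 - <<'E'
from h import *
s=r.sense();c=r.capture("wrist");C=cam(c,s);im=c["img"].astype(int)
print("rail",ray(C,[(139,134),(403,139),(397,248),(153,248)],.077).round(4).tolist())
m=im.max(2)<75; 
for v in(178,190,200,210,220,225):
    u=np.nonzero(m[v,300:360])[0]+300; print(v,u.min() if len(u) else None,u.max() if len(u) else None)
vs=np.nonzero(m[160:236,326:332].any(1))[0]+160;print(vs.min(),vs.max())
P=ray(C,[(328.5,vs.max())],.104);Q=ray(C,[(328.5,vs.min())],.068);print(P,Q)
E
```

```text
rail [[0.7288, 0.1457, 0.077], [0.682, -0.112, 0.077], [0.5662, -0.0953, 0.077], [0.6091, 0.1694, 0.077]]
178 323 335
190 323 334
200 323 334
210 323 334
220 323 333
225 None None
170 224
[[ 0.61498103 -0.02587419  0.104     ]] [[ 0.66190227 -0.03416903  0.068     ]]
```

>>> move_arm --series '[{"grip": 1, "xyz": [0, 9, 30], "angular": [0, 0, 0]}, {"grip": 1, "xyz": [0, 9, 70], "angular": [0, 0, 0]}, {"grip": 0.7, "xyz": [0, 9, 105], "angular": [0, 0, 0]}, {"grip": 0.5, "xyz": [0, 9, 130], "angular": [0, 0, 0]}, {"grip": 0.4, "xyz": [0, 9, 145], "angular": [0, 0, 0]}, {"grip": 0.3, "xyz": [0, 9, 148], "angular": [0, 0, 0]}, {"grip": 0, "xyz": [0, 9, 148], "angular": [0, 0, 0]}, {"grip": 0, "xyz": [0, 9, 148], "angular": [0, 0, 0]}, {"grip": 0, "xyz": [0, 9, 148], "angular": [0, 0, 0]}, {"grip": 0, "xyz": [0, 9, 148], "angular": [0, 0, 0]}]'

```text
time_s: 3.35
tcp_pos: [0.6359, -0.03, 0.1007]
ee_rot: [[0.987, -0.162, 0.002], [-0.162, -0.987, 0.0], [0.002, -0.001, -1.0]]
wrist_force: [0.4, 0.3, -0.2]
gripper_width: 0.355
gripper_force: 0.0
```

>>> move_arm --series '[{"grip": 0, "xyz": [0, 0, 0], "angular": [0, 0, 0]}, {"grip": 0, "xyz": [0, 0, 0], "angular": [0, 0, 0]}, {"grip": 0, "xyz": [0, 0, 0], "angular": [0, 0, 0]}, {"grip": 0, "xyz": [0, 0, 0], "angular": [0, 0, 0]}]'

```text
time_s: 3.75
tcp_pos: [0.6355, -0.0302, 0.0998]
ee_rot: [[0.987, -0.163, 0.0], [-0.163, -0.987, 0.0], [0.0, -0.0, -1.0]]
wrist_force: [-0.9, 1.2, 2.3]
gripper_width: 0.131
gripper_force: 30.0
```

>>> move_arm --series '[{"grip": 0, "xyz": [0, -10, 0], "angular": [0, 0, 0]}, {"grip": 0, "xyz": [0, -25, 0], "angular": [0, 0, 0]}, {"grip": 0, "xyz": [0, -45, 0], "angular": [0, 0, 0]}, {"grip": 0, "xyz": [0.5, -65, 0], "angular": [0, 0, 0]}, {"grip": 0, "xyz": [0.5, -85, 0], "angular": [0, 0, 0]}, {"grip": 0, "xyz": [0.5, -100, 0], "angular": [0, 0, 0]}, {"grip": 0, "xyz": [1, -110, 0], "angular": [0, 0, 0]}, {"grip": 0, "xyz": [1, -116, 0], "angular": [0, 0, 0]}, {"grip": 0, "xyz": [1, -118, 0], "angular": [0, 0, 0]}, {"grip": 0, "xyz": [1, -118, 0], "angular": [0, 0, 0]}]'

```text
time_s: 4.75
tcp_pos: [0.6571, 0.0865, 0.0998]
ee_rot: [[0.987, -0.161, 0.002], [-0.161, -0.987, -0.002], [0.003, 0.002, -1.0]]
wrist_force: [6.4, -8.1, -0.5]
gripper_width: 0.137
gripper_force: 30.0
```

>>> move_arm --series '[{"grip": 0, "xyz": [0, -2, 0], "angular": [0, 0, 0]}, {"grip": 0, "xyz": [0, -3, 0], "angular": [0, 0, 0]}, {"grip": 0, "xyz": [0, -3, 0], "angular": [0, 0, 0]}, {"grip": 0, "xyz": [0, -3, 0], "angular": [0, 0, 0]}]'

```text
time_s: 5.15
tcp_pos: [0.6571, 0.0866, 0.0998]
ee_rot: [[0.987, -0.162, 0.0], [-0.162, -0.987, -0.005], [0.001, 0.005, -1.0]]
wrist_force: [6.4, -15.3, -0.9]
gripper_width: 0.139
gripper_force: 30.0
```

The TCP stopped advancing while the force rose, so the guard is against its open stop. Next I release the handle and raise the tool.

>>> move_arm --series '[{"grip": 0.5, "xyz": [0, 2, 0], "angular": [0, 0, 0]}, {"grip": 0.5, "xyz": [0, 2, 0], "angular": [0, 0, 0]}, {"grip": 0.5, "xyz": [0, 2, 0], "angular": [0, 0, 0]}, {"grip": 1, "xyz": [0, 2, -20], "angular": [0, 0, 0]}, {"grip": 1, "xyz": [0, 2, -50], "angular": [0, 0, 0]}, {"grip": 1, "xyz": [0, 2, -80], "angular": [0, 0, 0]}, {"grip": 1, "xyz": [-20, -10, -110], "angular": [0, 0, 0.15]}, {"grip": 1, "xyz": [-50, -30, -125], "angular": [0, 0, 0.3]}, {"grip": 1, "xyz": [-80, -50, -125], "angular": [0, 0, 0.45]}, {"grip": 1, "xyz": [-110, -70, -125], "angular": [0, 0, 0.59]}]'

```text
time_s: 6.15
tcp_pos: [0.5574, 0.178, 0.2252]
ee_rot: [[0.726, -0.687, 0.001], [-0.687, -0.726, 0.001], [-0.0, -0.001, -1.0]]
wrist_force: [0.4, 0.2, -1.7]
gripper_width: 0.949
gripper_force: 0.0
```

>>> move_arm --series '[{"grip": 1, "xyz": [-25, 2, 0], "angular": [0, 0, 0.14]}, {"grip": 1, "xyz": [-50, 4, 0], "angular": [0, 0, 0.28]}, {"grip": 1, "xyz": [-75, 6, 0], "angular": [0, 0, 0.42]}, {"grip": 1, "xyz": [-100, 9, 0], "angular": [0, 0, 0.56]}, {"grip": 1, "xyz": [-120, 10, 0], "angular": [0, 0, 0.7]}, {"grip": 1, "xyz": [-135, 11, 0], "angular": [0, 0, 0.8]}, {"grip": 1, "xyz": [-139, 12, 0], "angular": [0, 0, 0.847]}, {"grip": 1, "xyz": [-139, 12, 0], "angular": [0, 0, 0.847]}, {"grip": 1, "xyz": [-139, 12, 0], "angular": [0, 0, 0.847]}]'

```text
time_s: 7.05
tcp_pos: [0.4488, 0.2628, 0.2246]
ee_rot: [[-0.027, -1.0, -0.0], [-1.0, 0.027, 0.0], [-0.0, 0.0, -1.0]]
wrist_force: [-0.3, -0.5, -0.6]
gripper_width: 1.001
gripper_force: 0.0
```

```bash
python3 - <<'E'
from h import *
s=r.sense();c=r.capture("wrist");cv2.imwrite("pics/w3.png",cv2.resize(c["img"][40:260,180:460,::-1],None,fx=2.8,fy=2.7))
print(np.round(s["tcp_pos"],4),np.round(s["ee_rot"],3).tolist(),s["joints"])
E
```

```text
[0.4488 0.2628 0.2246] [[-0.027, -1.0, -0.0], [-1.0, 0.027, 0.0], [-0.0, 0.0, -1.0]] [ 4.82426925e+01  1.29308632e+01 -1.61629058e+01 -1.63467755e-02
 -6.09117024e+01 -4.97579293e+01]
```

View pics/w3.png

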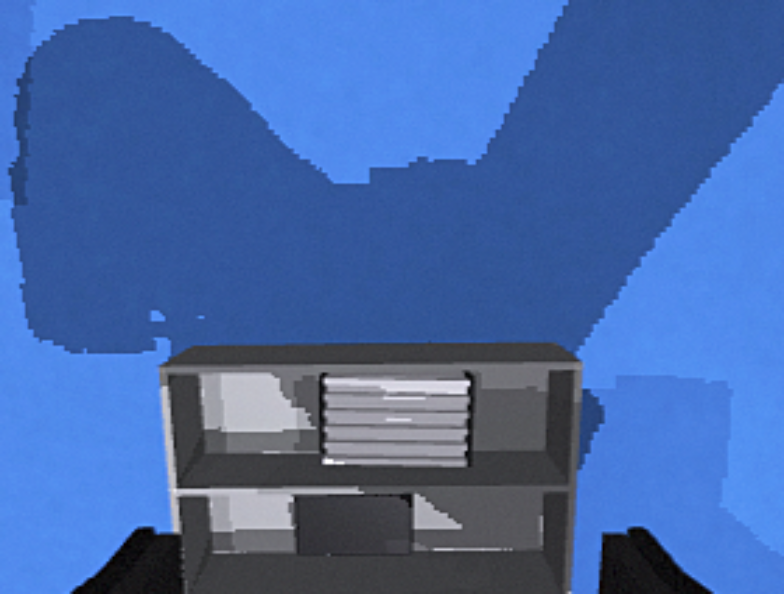

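In the 2.8x crop, the module top spans u 320-474 and v 373-466, with clear space beyond both ends. The tray rim spans u 162-581.

```bash
python3 - <<'E'
from h import *
s=r.sense();c=r.capture("wrist");C=cam(c,s)
f=lambda u,v:(180+u/2.8,40+v/2.7)
P=ray(C,[f(320,373),f(474,373),f(472,466),f(320,466)],.044);print(P.round(4).tolist(),P.mean(0))
T=ray(C,[f(162,366),f(581,362),f(570,490),f(172,490)],.056);print(T.round(4).tolist())
p=P.mean(0);p[2]=.036;print(totool(p,s))
E
```

```text
[[0.4762, 0.2451, 0.044], [0.4175, 0.2466, 0.044], [0.4182, 0.285, 0.044], [0.478, 0.2834, 0.044]] [0.4474711  0.26505232 0.044     ]
[[0.5328, 0.2388, 0.056], [0.3795, 0.2413, 0.056], [0.382, 0.2923, 0.056], [0.5338, 0.2883, 0.056]]
[ -2.4   1.6 188.5]
```

>>> move_arm --series '[{"grip": 1, "xyz": [-2, 1.5, 30], "angular": [0, 0, 0]}, {"grip": 1, "xyz": [-2.4, 1.6, 70], "angular": [0, 0, 0]}, {"grip": 1, "xyz": [-2.4, 1.6, 110], "angular": [0, 0, 0]}, {"grip": 1, "xyz": [-2.4, 1.6, 135], "angular": [0, 0, 0]}, {"grip": 1, "xyz": [-2.4, 1.6, 155], "angular": [0, 0, 0]}, {"grip": 1, "xyz": [-2.4, 1.6, 170], "angular": [0, 0, 0]}, {"grip": 1, "xyz": [-2.4, 1.6, 180], "angular": [0, 0, 0]}, {"grip": 1, "xyz": [-2.4, 1.6, 186], "angular": [0, 0, 0]}, {"grip": 0.8, "xyz": [-2.4, 1.6, 186], "angular": [0, 0, 0]}, {"grip": 0.5, "xyz": [-2.4, 1.6, 186], "angular": [0, 0, 0]}]'

```text
time_s: 8.15
tcp_pos: [0.4481, 0.265, 0.0391]
ee_rot: [[-0.029, -1.0, 0.001], [-1.0, 0.029, 0.001], [-0.001, -0.001, -1.0]]
wrist_force: [0.5, -0.3, 0.4]
gripper_width: 0.895
gripper_force: 0.0
```

>>> move_arm --series '[{"grip": 0.3, "xyz": [0, 0, 0], "angular": [0, 0, 0]}, {"grip": 0.3, "xyz": [0, 0, 0], "angular": [0, 0, 0]}, {"grip": 0.3, "xyz": [0, 0, 0], "angular": [0, 0, 0]}, {"grip": 0.3, "xyz": [0, 0, 0], "angular": [0, 0, 0]}]'

```text
time_s: 8.55
tcp_pos: [0.4477, 0.2648, 0.0392]
ee_rot: [[-0.029, -1.0, 0.0], [-1.0, 0.029, 0.0], [-0.0, -0.0, -1.0]]
wrist_force: [-1.9, -0.5, 4.0]
gripper_width: 0.686
gripper_force: 30.0
```

>>> move_arm --series '[{"grip": 0.3, "xyz": [0, 0, -10], "angular": [0, 0, 0]}, {"grip": 0.3, "xyz": [0, 0, -30], "angular": [0, 0, 0]}, {"grip": 0.3, "xyz": [0, 0, -60], "angular": [0, 0, 0]}, {"grip": 0.3, "xyz": [0, 0, -95], "angular": [0, 0, 0]}, {"grip": 0.3, "xyz": [10, -2, -125], "angular": [0, 0, 0]}, {"grip": 0.3, "xyz": [35, -4, -145], "angular": [0, 0, 0]}, {"grip": 0.3, "xyz": [70, -6, -150], "angular": [0, 0, 0]}, {"grip": 0.3, "xyz": [110, -8, -150], "angular": [0, 0, 0]}, {"grip": 0.3, "xyz": [150, -10, -150], "angular": [0, 0, 0]}, {"grip": 0.3, "xyz": [190, -12, -150], "angular": [0, 0, 0]}]'

```text
time_s: 9.55
tcp_pos: [0.4535, 0.0728, 0.1889]
ee_rot: [[-0.029, -1.0, 0.0], [-1.0, 0.029, 0.0], [-0.0, -0.0, -1.0]]
wrist_force: [0.2, 0.5, -2.4]
gripper_width: 0.686
gripper_force: 30.0
```

>>> move_arm --series '[{"grip": 0.3, "xyz": [40, -3, 0], "angular": [0, 0, 0]}, {"grip": 0.3, "xyz": [80, -6, 0], "angular": [0, 0, 0]}, {"grip": 0.3, "xyz": [120, -9, 0], "angular": [0, 0, 0]}, {"grip": 0.3, "xyz": [160, -12, 0], "angular": [0, 0, 0]}, {"grip": 0.3, "xyz": [200, -15, 0], "angular": [0, 0, 0]}, {"grip": 0.3, "xyz": [240, -18, 0], "angular": [0, 0, 0]}, {"grip": 0.3, "xyz": [280, -21, 10], "angular": [0, 0, 0]}, {"grip": 0.3, "xyz": [320, -24, 25], "angular": [0, 0, 0]}, {"grip": 0.3, "xyz": [345, -26, 45], "angular": [0, 0, 0]}, {"grip": 0.3, "xyz": [360, -26, 65], "angular": [0, 0, 0]}]'

```text
time_s: 10.55
tcp_pos: [0.4694, -0.2883, 0.123]
ee_rot: [[-0.031, -1.0, 0.0], [-1.0, 0.031, -0.0], [0.0, -0.0, -1.0]]
wrist_force: [0.5, 1.4, -2.1]
gripper_width: 0.687
gripper_force: 30.0
```

>>> move_arm --series '[{"grip": 0.3, "xyz": [0, 0, 25], "angular": [0, 0, 0]}, {"grip": 0.3, "xyz": [0, 0, 50], "angular": [0, 0, 0]}, {"grip": 0.3, "xyz": [0, 0, 65], "angular": [0, 0, 0]}, {"grip": 0.3, "xyz": [0, 0, 74], "angular": [0, 0, 0]}, {"grip": 0.3, "xyz": [0, 0, 79], "angular": [0, 0, 0]}, {"grip": 0.3, "xyz": [0, 0, 82], "angular": [0, 0, 0]}, {"grip": 0.3, "xyz": [0, 0, 83], "angular": [0, 0, 0]}, {"grip": 0.3, "xyz": [0, 0, 84], "angular": [0, 0, 0]}, {"grip": 0.3, "xyz": [0, 0, 84.5], "angular": [0, 0, 0]}]'

```text
time_s: 11.45
tcp_pos: [0.4701, -0.2863, 0.0396]
ee_rot: [[-0.029, -1.0, 0.001], [-1.0, 0.029, -0.0], [0.0, -0.001, -1.0]]
wrist_force: [0.5, 1.0, -1.9]
gripper_width: 0.691
gripper_force: 30.0
```

>>> move_arm --series '[{"grip": 0.3, "xyz": [0, 0, 0.5], "angular": [0, 0, 0]}, {"grip": 0.3, "xyz": [0, 0, 0.8], "angular": [0, 0, 0]}, {"grip": 0.3, "xyz": [0, 0, 0.8], "angular": [0, 0, 0]}]'

```text
time_s: 11.75
tcp_pos: [0.47, -0.2863, 0.0392]
ee_rot: [[-0.029, -1.0, 0.001], [-1.0, 0.029, -0.0], [0.0, -0.001, -1.0]]
wrist_force: [-0.9, 1.3, 5.7]
gripper_width: 0.687
gripper_force: 30.0
```

>>> move_arm --series '[{"grip": 1, "xyz": [0, 0, -0.5], "angular": [0, 0, 0]}, {"grip": 1, "xyz": [0, 0, -0.5], "angular": [0, 0, 0]}, {"grip": 1, "xyz": [0, 0, -0.5], "angular": [0, 0, 0]}, {"grip": 1, "xyz": [0, 0, -15], "angular": [0, 0, 0]}, {"grip": 1, "xyz": [0, 0, -40], "angular": [0, 0, 0]}, {"grip": 1, "xyz": [0, 0, -75], "angular": [0, 0, -0.12]}, {"grip": 1, "xyz": [0, 0, -110], "angular": [0, 0, -0.26]}, {"grip": 1, "xyz": [0, 0, -130], "angular": [0, 0, -0.4]}, {"grip": 1, "xyz": [0, 0, -130], "angular": [0, 0, -0.54]}, {"grip": 1, "xyz": [0, 0, -130], "angular": [0, 0, -0.68]}]'

```text
time_s: 12.75
tcp_pos: [0.47, -0.2863, 0.1692]
ee_rot: [[0.61, -0.792, 0.002], [-0.792, -0.61, -0.0], [0.002, -0.001, -1.0]]
wrist_force: [0.4, -0.0, 0.4]
gripper_width: 1.001
gripper_force: 0.0
```

>>> move_arm --series '[{"grip": 1, "xyz": [0, 0, 0], "angular": [0, 0, -0.14]}, {"grip": 1, "xyz": [0, 0, 0], "angular": [0, 0, -0.28]}, {"grip": 1, "xyz": [0, 0, 0], "angular": [0, 0, -0.42]}, {"grip": 1, "xyz": [0, 0, 0], "angular": [0, 0, -0.56]}, {"grip": 1, "xyz": [0, 0, 0], "angular": [0, 0, -0.7]}, {"grip": 1, "xyz": [0, 0, 0], "angular": [0, 0, -0.82]}, {"grip": 1, "xyz": [0, 0, 0], "angular": [0, 0, -0.89]}, {"grip": 1, "xyz": [0, 0, 0], "angular": [0, 0, -0.89]}, {"grip": 1, "xyz": [0, 0, 0], "angular": [0, 0, -0.89]}]'

```text
time_s: 13.65
tcp_pos: [0.4697, -0.2862, 0.1681]
ee_rot: [[1.0, -0.031, -0.0], [-0.031, -1.0, 0.0], [-0.0, -0.0, -1.0]]
wrist_force: [-0.3, -0.0, -0.6]
gripper_width: 1.0
gripper_force: 0.0
```

```bash
python3 - <<'E'
from h import *
s=r.sense();c=r.capture("wrist");cv2.imwrite("pics/w4.png",c["img"][:,:,::-1]);C=cam(c,s)
print(np.round(s["tcp_pos"],4),np.round(s["ee_rot"],3).tolist())
print(proj(C,[(.47,-.2863,.044),(.50,-.2863,.044),(.44,-.2863,.044)]))
E
```

```text
[ 0.4697 -0.2862  0.1681] [[1.0, -0.031, -0.0], [-0.031, -1.0, 0.0], [-0.0, -0.0, -1.0]]
[[319.19632104 208.2073295 ]
 [318.15825602 175.21269125]
 [320.17472337 239.30560402]]
```

View pics/w4.png

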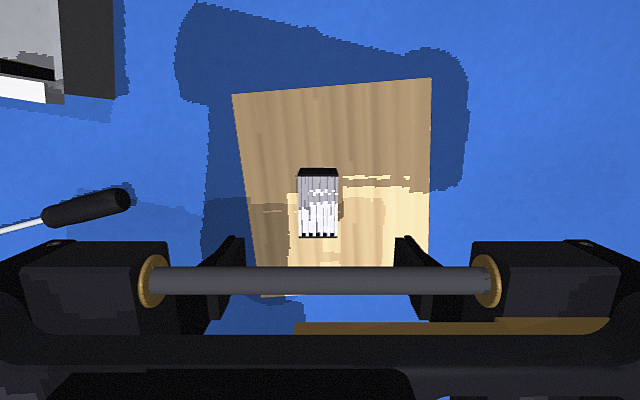

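The module stands fins up on the board at about (318,205), as predicted. Next I take it by the long sides.

>>> move_arm --series '[{"grip": 1, "xyz": [0, 0, 30], "angular": [0, 0, 0]}, {"grip": 1, "xyz": [0, 0, 65], "angular": [0, 0, 0]}, {"grip": 1, "xyz": [0, 0, 95], "angular": [0, 0, 0]}, {"grip": 1, "xyz": [0, 0, 115], "angular": [0, 0, 0]}, {"grip": 0.8, "xyz": [0, 0, 125], "angular": [0, 0, 0]}, {"grip": 0.6, "xyz": [0, 0, 129], "angular": [0, 0, 0]}, {"grip": 0.4, "xyz": [0, 0, 129], "angular": [0, 0, 0]}, {"grip": 0.1, "xyz": [0, 0, 129], "angular": [0, 0, 0]}, {"grip": 0.1, "xyz": [0, 0, 129], "angular": [0, 0, 0]}, {"grip": 0.1, "xyz": [0, 0, 129], "angular": [0, 0, 0]}]'

```text
time_s: 14.7
tcp_pos: [0.4702, -0.2863, 0.0402]
ee_rot: [[1.0, -0.03, 0.002], [-0.03, -1.0, -0.001], [0.002, 0.0, -1.0]]
wrist_force: [0.2, -0.0, 0.1]
gripper_width: 0.541
gripper_force: 0.0
```

>>> move_arm --series '[{"grip": 0.1, "xyz": [0, 0, 0], "angular": [0, 0, 0]}, {"grip": 0.1, "xyz": [0, 0, 0], "angular": [0, 0, 0]}, {"grip": 0.1, "xyz": [0, 0, 0], "angular": [0, 0, 0]}, {"grip": 0.1, "xyz": [0, 0, 0], "angular": [0, 0, 0]}]'

```text
time_s: 15.1
tcp_pos: [0.4699, -0.2861, 0.0397]
ee_rot: [[1.0, -0.03, 0.0], [-0.03, -1.0, -0.0], [0.0, 0.0, -1.0]]
wrist_force: [-0.3, 1.5, 4.8]
gripper_width: 0.412
gripper_force: 30.0
```

>>> move_arm --series '[{"grip": 0.1, "xyz": [0, 0, -10], "angular": [0, 0, 0]}, {"grip": 0.1, "xyz": [0, 0, -30], "angular": [0, 0, 0]}, {"grip": 0.1, "xyz": [0, 0, -65], "angular": [0, 0, 0]}, {"grip": 0.1, "xyz": [0, 0, -105], "angular": [0, 0, 0.03]}, {"grip": 0.1, "xyz": [0, 0, -140], "angular": [0, 0, 0.07]}, {"grip": 0.1, "xyz": [0, 0, -155], "angular": [0, 0, 0.11]}, {"grip": 0.1, "xyz": [0, 0, -160], "angular": [0, 0, 0.14]}, {"grip": 0.1, "xyz": [0, 0, -160], "angular": [0, 0, 0.14]}]'

```text
time_s: 15.9
tcp_pos: [0.4694, -0.2861, 0.1993]
ee_rot: [[0.986, -0.169, 0.0], [-0.169, -0.986, 0.0], [0.0, -0.0, -1.0]]
wrist_force: [-0.1, 0.4, -1.7]
gripper_width: 0.407
gripper_force: 30.0
```

```bash
python3 - <<'E'
from h import *
s=r.sense();print(np.round(s["tcp_pos"],4),np.round(s["ee_rot"],3).tolist(),s["gripper_width"])
c=r.capture("top");cv2.imwrite("pics/t2.png",cv2.resize(c["img"][95:195,250:400,::-1],None,fx=5,fy=5,interpolation=cv2.INTER_CUBIC))
E
```

```text
[ 0.4694 -0.2861  0.1993] [[0.986, -0.169, 0.0], [-0.169, -0.986, 0.0], [0.0, -0.0, -1.0]] 0.4072294376066775
```

View pics/t2.png

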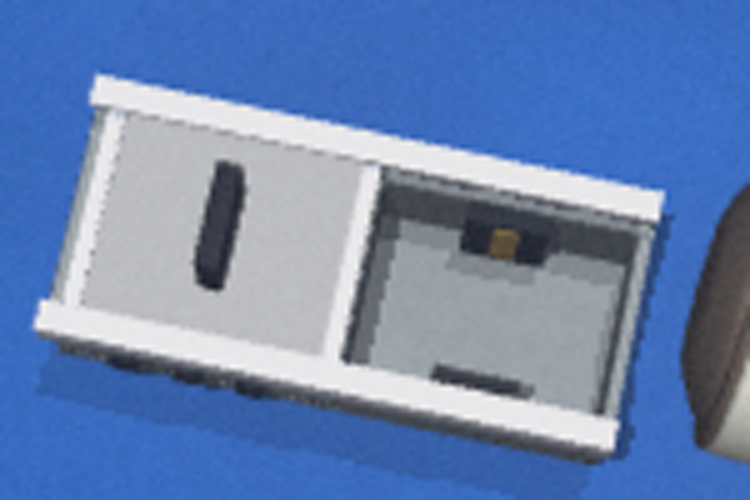

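The guard is fully open in the top view. In the 5x crop, the contact blocks are at (505,240) and (485,378), and the rails' outer corners are at (97,74), (665,190), (614,455) and (33,333).

```bash
python3 - <<'E'
from h import *
s=r.sense();c=r.capture("top");C=cam(c)
f=lambda u,v:(250+(u-2)/5,95+(v-2)/5)
P=ray(C,[f(97,74),f(665,190),f(614,455),f(33,333)],.077)[:,:2]
print(P.round(4).tolist(),P.mean(0));e=P[0]-P[1]+P[3]-P[2];a=np.arctan2(e[0],e[1]);print("yaw",-np.degrees(a))
ey=np.array([np.sin(a),np.cos(a)]);print("bay",P.mean(0)-.066*ey)
p=ray(C,[f(503,257)],.008)[0];q=ray(C,[f(484,376)],.06)[0];print(p,q,(p+q)/2,np.linalg.norm((p-q)[:2]))
print(totool([.6357,-.0378,.12],s))
E
```

```text
[[0.7321, 0.1461], [0.6851, -0.1137], [0.5618, -0.0915], [0.6097, 0.1688]] [0.64716654 0.02742639]
yaw -10.346108300767531
bay [ 0.63531334 -0.03750051]
[ 0.67161086 -0.04521664  0.008     ] [ 0.60007638 -0.0340621   0.06      ] [ 0.63584362 -0.03963937  0.034     ] 0.07239893795359365
[ 122.6 -272.6   78.2]
```

>>> move_arm --series '[{"grip": 0.1, "xyz": [13, -30, 0], "angular": [0, 0, 0.003]}, {"grip": 0.1, "xyz": [29, -65, 0], "angular": [0, 0, 0.005]}, {"grip": 0.1, "xyz": [47, -105, 0], "angular": [0, 0, 0.005]}, {"grip": 0.1, "xyz": [65, -145, 0], "angular": [0, 0, 0.005]}, {"grip": 0.1, "xyz": [83, -185, 0], "angular": [0, 0, 0.005]}, {"grip": 0.1, "xyz": [101, -225, 0], "angular": [0, 0, 0.005]}, {"grip": 0.1, "xyz": [115, -255, 10], "angular": [0, 0, 0.005]}, {"grip": 0.1, "xyz": [122, -270, 30], "angular": [0, 0, 0.005]}, {"grip": 0.1, "xyz": [122, -272.7, 50], "angular": [0, 0, 0.005]}, {"grip": 0.1, "xyz": [122, -272.7, 60], "angular": [0, 0, 0.005]}]'

```text
time_s: 17.0
tcp_pos: [0.6342, -0.0373, 0.1348]
ee_rot: [[0.985, -0.173, -0.008], [-0.173, -0.985, -0.001], [-0.007, 0.002, -1.0]]
wrist_force: [-0.4, -0.3, -2.1]
gripper_width: 0.41
gripper_force: 30.0
```

>>> move_arm --series '[{"grip": 0.1, "xyz": [0, 0, 0], "angular": [0, 0, 0]}, {"grip": 0.1, "xyz": [0, 0, 0], "angular": [0, 0, 0]}]'

```text
time_s: 17.2
tcp_pos: [0.6361, -0.0386, 0.1392]
ee_rot: [[0.985, -0.174, -0.0], [-0.174, -0.985, -0.001], [-0.0, 0.001, -1.0]]
wrist_force: [0.1, 0.6, -0.9]
gripper_width: 0.411
gripper_force: 30.0
```

```bash
python3 - <<'E'
from h import *
s=r.sense();c=r.capture("wrist");cv2.imwrite("pics/w5.png",c["img"][:,:,::-1])
print(np.round(s["tcp_pos"],4),np.round(s["ee_rot"],3).tolist(),totool([.6356,-.038,.0437],s))
E
```

```text
[ 0.6361 -0.0386  0.1392] [[0.985, -0.174, -0.0], [-0.174, -0.985, -0.001], [-0.0, 0.001, -1.0]] [-0.5 -0.6 95.5]
```

View pics/w5.png

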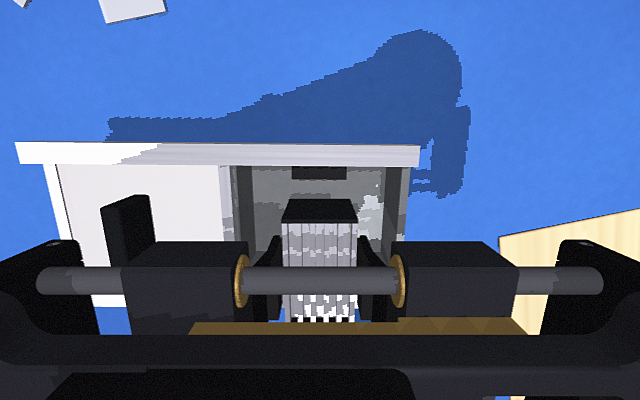

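The module is still held, with its u centre at 319 lined up on the +x contact block at (319,172). Lowering it now.

>>> move_arm --series '[{"grip": 0.1, "xyz": [-0.5, -0.6, 20], "angular": [0, 0, 0]}, {"grip": 0.1, "xyz": [-0.5, -0.6, 40], "angular": [0, 0, 0]}, {"grip": 0.1, "xyz": [-0.5, -0.6, 55], "angular": [0, 0, 0]}, {"grip": 0.1, "xyz": [-0.5, -0.6, 68], "angular": [0, 0, 0]}, {"grip": 0.1, "xyz": [-0.5, -0.6, 79], "angular": [0, 0, 0]}, {"grip": 0.1, "xyz": [-0.5, -0.6, 87], "angular": [0, 0, 0]}, {"grip": 0.1, "xyz": [-0.5, -0.6, 91], "angular": [0, 0, 0]}, {"grip": 0.1, "xyz": [-0.5, -0.6, 93], "angular": [0, 0, 0]}, {"grip": 0.1, "xyz": [-0.5, -0.6, 93.5], "angular": [0, 0, 0]}, {"grip": 0.1, "xyz": [-0.5, -0.6, 93.5], "angular": [0, 0, 0]}]'

```text
time_s: 18.25
tcp_pos: [0.636, -0.0373, 0.0462]
ee_rot: [[0.985, -0.174, 0.001], [-0.174, -0.985, 0.0], [0.001, -0.0, -1.0]]
wrist_force: [-0.2, -0.8, -2.2]
gripper_width: 0.411
gripper_force: 30.0
```

>>> move_arm --series '[{"grip": 0.1, "xyz": [0, 0, 0.5], "angular": [0, 0, 0]}, {"grip": 0.1, "xyz": [0, 0, 1.0], "angular": [0, 0, 0]}, {"grip": 0.1, "xyz": [0, 0, 1.5], "angular": [0, 0, 0]}, {"grip": 0.1, "xyz": [0, 0, 1.5], "angular": [0, 0, 0]}]'

```text
time_s: 18.65
tcp_pos: [0.6356, -0.0374, 0.0442]
ee_rot: [[0.985, -0.174, -0.0], [-0.174, -0.985, 0.0], [-0.0, -0.0, -1.0]]
wrist_force: [-0.8, -0.1, -1.7]
gripper_width: 0.41
gripper_force: 30.0
```

>>> move_arm --series '[{"grip": 0.1, "xyz": [0, 0, 0.5], "angular": [0, 0, 0]}, {"grip": 0.1, "xyz": [0, 0, 1.0], "angular": [0, 0, 0]}, {"grip": 0.1, "xyz": [0, 0, 1.0], "angular": [0, 0, 0]}]'

```text
time_s: 18.95
tcp_pos: [0.6357, -0.0374, 0.0438]
ee_rot: [[0.985, -0.174, 0.0], [-0.174, -0.985, -0.0], [0.0, 0.0, -1.0]]
wrist_force: [-1.4, -0.1, 1.3]
gripper_width: 0.409
gripper_force: 30.0
```

>>> move_arm --series '[{"grip": 0.65, "xyz": [0, 0, 0], "angular": [0, 0, 0]}, {"grip": 0.65, "xyz": [0, 0, 0], "angular": [0, 0, 0]}, {"grip": 0.65, "xyz": [0, 0, 0], "angular": [0, 0, 0]}, {"grip": 0.65, "xyz": [0, 0, -10], "angular": [0, 0, 0]}, {"grip": 0.65, "xyz": [0, 0, -30], "angular": [0, 0, 0]}, {"grip": 0.65, "xyz": [0, 0, -60], "angular": [0, 0, 0]}, {"grip": 0.65, "xyz": [0, 0, -95], "angular": [0, 0, 0]}, {"grip": 0.65, "xyz": [0, -10, -125], "angular": [0, 0, 0]}, {"grip": 0.65, "xyz": [0, -40, -145], "angular": [0, 0, 0]}, {"grip": 0.65, "xyz": [0, -80, -150], "angular": [0, 0, 0]}]'

```text
time_s: 19.95
tcp_pos: [0.6511, 0.0411, 0.1981]
ee_rot: [[0.984, -0.176, 0.007], [-0.176, -0.984, 0.001], [0.007, -0.002, -1.0]]
wrist_force: [0.4, 0.2, 0.1]
gripper_width: 0.651
gripper_force: 0.0
```

>>> move_arm --series '[{"grip": 0.65, "xyz": [0, -30, 0], "angular": [0, 0, 0]}, {"grip": 0.65, "xyz": [0, -46, 0], "angular": [0, 0, 0]}, {"grip": 0.65, "xyz": [0, -46, 0], "angular": [0, 0, 0]}, {"grip": 0.65, "xyz": [0, -46, 0], "angular": [0, 0, 0]}]'

```text
time_s: 20.35
tcp_pos: [0.6573, 0.0864, 0.1932]
ee_rot: [[0.985, -0.174, -0.001], [-0.174, -0.985, -0.0], [-0.001, 0.001, -1.0]]
wrist_force: [-0.2, -1.0, 0.5]
gripper_width: 0.65
gripper_force: 0.0
```

```bash
python3 - <<'E'
from h import *
s=r.sense();c=r.capture("wrist");cv2.imwrite("pics/w6.png",c["img"][:,:,::-1]);C=cam(c,s)
print(np.round(s["tcp_pos"],4),totool([.6571,.0866,.0985],s))
ex=np.array([.985,-.174,0]);b=np.array([.6356,-.038,.048]);print(proj(C,[b+.035*ex,b+.03*ex,b-.03*ex,b-.035*ex]))
E
```

```text
[0.6573 0.0864 0.1932] [-0.1 -0.2 94.7]
[[453.84987298 166.33332357]
 [453.20582161 171.63735733]
 [445.92677083 231.58339968]
 [445.35531067 236.2896143 ]]
```

View pics/w6.png

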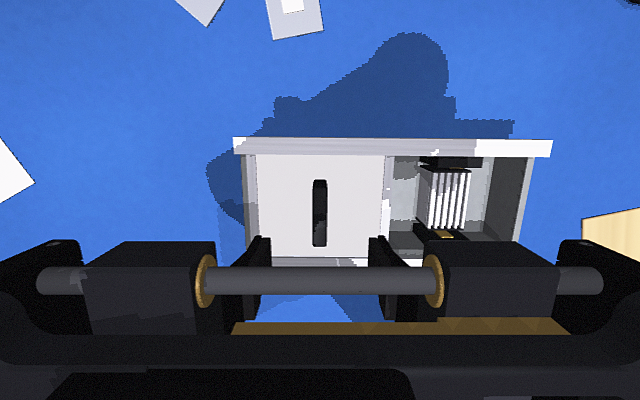

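The module stands fins up in the bay at (443,200), between the contact blocks. The handle at (320,212) is centred between the fingers, so I can grip it and slide the guard shut.

>>> move_arm --series '[{"grip": 0.65, "xyz": [0, 0, 30], "angular": [0, 0, 0]}, {"grip": 0.65, "xyz": [0, 0, 60], "angular": [0, 0, 0]}, {"grip": 0.5, "xyz": [0, 0, 82], "angular": [0, 0, 0]}, {"grip": 0.3, "xyz": [0, 0, 92], "angular": [0, 0, 0]}, {"grip": 0.2, "xyz": [0, 0, 94], "angular": [0, 0, 0]}, {"grip": 0, "xyz": [0, 0, 94], "angular": [0, 0, 0]}, {"grip": 0, "xyz": [0, 0, 94], "angular": [0, 0, 0]}, {"grip": 0, "xyz": [0, 0, 94], "angular": [0, 0, 0]}, {"grip": 0, "xyz": [0, 0, 94], "angular": [0, 0, 0]}, {"grip": 0, "xyz": [0, 0, 94], "angular": [0, 0, 0]}]'

```text
time_s: 21.4
tcp_pos: [0.658, 0.0862, 0.1005]
ee_rot: [[0.985, -0.174, 0.001], [-0.174, -0.985, -0.0], [0.001, 0.0, -1.0]]
wrist_force: [-0.3, -2.8, 4.1]
gripper_width: 0.136
gripper_force: 30.0
```

>>> move_arm --series '[{"grip": 0, "xyz": [0, 0, 0], "angular": [0, 0, 0]}, {"grip": 0, "xyz": [0, 10, 0], "angular": [0, 0, 0]}, {"grip": 0, "xyz": [0, 25, 0], "angular": [0, 0, 0]}, {"grip": 0, "xyz": [0, 45, 0], "angular": [0, 0, 0]}, {"grip": 0, "xyz": [0, 65, 0], "angular": [0, 0, 0]}, {"grip": 0, "xyz": [0, 85, 0], "angular": [0, 0, 0]}, {"grip": 0, "xyz": [0, 103, 0], "angular": [0, 0, 0]}, {"grip": 0, "xyz": [0, 116, 0], "angular": [0, 0, 0]}, {"grip": 0, "xyz": [0, 123, 0], "angular": [0, 0, 0]}, {"grip": 0, "xyz": [0, 125, 0], "angular": [0, 0, 0]}]'

```text
time_s: 22.4
tcp_pos: [0.6353, -0.0363, 0.1005]
ee_rot: [[0.985, -0.175, -0.0], [-0.175, -0.985, 0.001], [-0.0, -0.001, -1.0]]
wrist_force: [-4.6, 2.5, 8.2]
gripper_width: 0.136
gripper_force: 30.0
```

>>> move_arm --series '[{"grip": 0, "xyz": [0, 1, 0], "angular": [0, 0, 0]}, {"grip": 0, "xyz": [0, 2, 0], "angular": [0, 0, 0]}, {"grip": 0, "xyz": [0, 3, 0], "angular": [0, 0, 0]}, {"grip": 0, "xyz": [0, 3, 0], "angular": [0, 0, 0]}]'

```text
time_s: 22.8
tcp_pos: [0.635, -0.0378, 0.1005]
ee_rot: [[0.985, -0.174, 0.0], [-0.174, -0.985, 0.002], [-0.0, -0.002, -1.0]]
wrist_force: [-4.9, 3.8, 8.5]
gripper_width: 0.138
gripper_force: 30.0
```

>>> move_arm --series '[{"grip": 0, "xyz": [0, 1, 0], "angular": [0, 0, 0]}, {"grip": 0, "xyz": [0, 2, 0], "angular": [0, 0, 0]}, {"grip": 0, "xyz": [0, 2, 0], "angular": [0, 0, 0]}]'

```text
time_s: 23.1
tcp_pos: [0.635, -0.0379, 0.1006]
ee_rot: [[0.985, -0.173, 0.002], [-0.173, -0.985, 0.004], [0.001, -0.004, -1.0]]
wrist_force: [-4.7, 9.1, 8.2]
gripper_width: 0.138
gripper_force: 30.0
```

The guard is against its shut stop. I release the handle, back off the push, raise the tool and move clear.

>>> move_arm --series '[{"grip": 0.5, "xyz": [0, -2, 0], "angular": [0, 0, 0]}, {"grip": 0.5, "xyz": [0, -2, 0], "angular": [0, 0, 0]}, {"grip": 0.5, "xyz": [0, -2, 0], "angular": [0, 0, 0]}, {"grip": 0.5, "xyz": [0, -2, 0], "angular": [0, 0, 0]}, {"grip": 0.5, "xyz": [0, -2, -20], "angular": [0, 0, 0]}, {"grip": 0.5, "xyz": [0, -2, -50], "angular": [0, 0, 0]}, {"grip": 0.5, "xyz": [0, -2, -80], "angular": [0, 0, 0]}, {"grip": 0.5, "xyz": [0, -2, -115], "angular": [0, 0, 0]}, {"grip": 0.5, "xyz": [-20, 20, -140], "angular": [0, 0, 0]}, {"grip": 0.5, "xyz": [-50, 50, -150], "angular": [0, 0, 0]}]'

```text
time_s: 24.1
tcp_pos: [0.5787, -0.0819, 0.2517]
ee_rot: [[0.985, -0.172, 0.005], [-0.172, -0.985, -0.0], [0.005, -0.001, -1.0]]
wrist_force: [-0.5, -0.7, 0.7]
gripper_width: 0.506
gripper_force: 0.0
```

>>> move_arm --series '[{"grip": 0.5, "xyz": [-25, 35, 0], "angular": [0, 0, 0]}, {"grip": 0.5, "xyz": [-50, 75, 0], "angular": [0, 0, 0]}, {"grip": 0.5, "xyz": [-70, 115, 0], "angular": [0, 0, 0]}, {"grip": 0.5, "xyz": [-90, 150, 0], "angular": [0, 0, 0]}, {"grip": 0.5, "xyz": [-100, 170, 0], "angular": [0, 0, 0]}, {"grip": 0.5, "xyz": [-100, 170, 0], "angular": [0, 0, 0]}, {"grip": 0.5, "xyz": [-100, 170, 0], "angular": [0, 0, 0]}]'

```text
time_s: 24.8
tcp_pos: [0.4489, -0.2322, 0.2493]
ee_rot: [[0.985, -0.175, 0.0], [-0.175, -0.985, 0.0], [0.0, -0.0, -1.0]]
wrist_force: [0.4, 0.7, -0.2]
gripper_width: 0.496
gripper_force: 0.0
```

```bash
python3 - <<'E'
from h import *
c=r.capture("top");cv2.imwrite("pics/t3.png",cv2.resize(c["img"][95:195,250:400,::-1],None,fx=5,fy=5,interpolation=cv2.INTER_CUBIC))
E
```

```text
(no output)
```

View pics/t3.png

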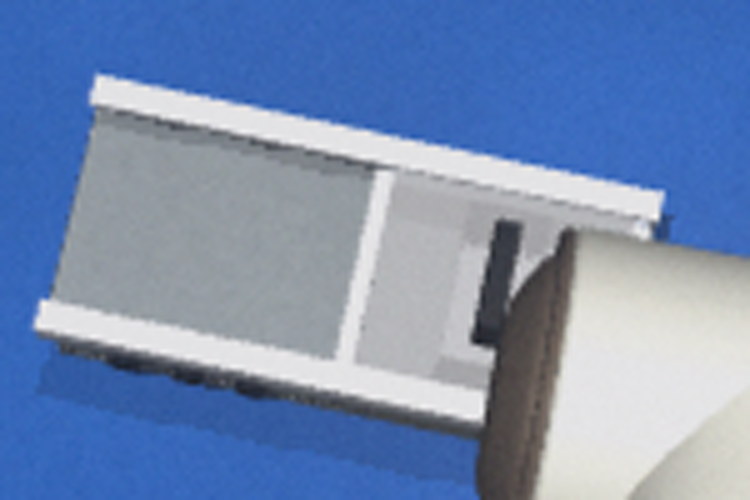

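The picture shows the guard over the bay, with its handle at (495,280), and the robot clear of the box.

```bash
python3 -c "
from station import r
print(r.finish_job())"
```

```text
the job is handed in; nothing more can be done
None
```

The job is handed in at about 25 s of the 72 s allowed: the module stands fins up in the bay between the contact blocks, and the guard is slid shut against its stop; the hand-in returned no verdict.

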